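Change over the pull-out parts trays

TASK

Only one tray may be out at a time: first push the narrow tray that stands open fully home with the fingertips, then hook a fingertip behind the lip of the wide tray and draw it out along its rails as far as it goes, and let go of it, the relays still lying in it. Nothing is to be gripped or picked up; go easy at the stops (the trays take no more than a firm push), and leave the other narrow tray and everything else on the bench where it is.

Things in the scene. Friction and masses are not known exactly. Their poses are not given: they have to be found in the camera images.
- wide_unit: the wide tray unit, a low blue sheet-steel sleeve fixed to the bench, 140 mm wide (y), 200 mm long (x), 65 mm high, open at its front (-x) end. Origin: middle of its front edge, on the bench; its x axis points to its back, so its tray is drawn out along -x of the unit (towards the robot)
- wide_tray (a joint): how far the wide steel tray is drawn out of its sleeve, m: 0 fully home, 0.130 at its end stop. Runs on rails with some 2 N of friction and stays where it is left; no spring, no latch; about 0.5 kg. It should not be pressed with more than about 30 N
- wide_lip (a point): middle of the top edge of the wide tray's lip; moves with the tray, axes as the unit. The lip is an upright plate at the tray's front end, 122 mm wide, 6 mm thick (x), top 52 mm above the bench, always outside the sleeve. Behind it (+x) is a finger bay 54 mm long, open above and at the sides; then a wall, top 40 mm high. When home, the sleeve's front is 65 mm behind the lip's middle
- wide_bay (a point): middle of the finger bay's floor in the wide tray, 30 mm behind the lip's middle, 12 mm above the bench; moves with the tray, axes as the unit
- open_unit: the narrow tray unit whose tray stands open at the start, the same sleeve but 90 mm wide (y), 200 mm long (x), 65 mm high, open at its front (-x) end. Origin: middle of its front edge, on the bench; its x axis points to its back, so its tray is drawn out along -x of the unit (towards the robot)
- open_tray (a joint): how far the narrow tray that stands open is drawn out, m: 0 fully home (stop), 0.130 end stop; starts at 0.06 to 0.11; same rails, friction and limit of about 30 N
- open_lip (a point): middle of the top edge of the open narrow tray's lip: as on the wide tray (6 mm thick, top 52 mm above the bench, same 54 mm finger bay behind it) but 72 mm wide; moves with the tray, axes as the unit
- shut_unit: the other narrow tray unit, to be left alone; same as the open one, 90 mm wide, 200 mm long (x), 65 mm high, open at its front (-x) end. Origin: middle of its front edge, on the bench; its x axis points to its back, so its tray is drawn out along -x of the unit (towards the robot)
- shut_tray (a joint): how far the other narrow tray is drawn out, m: 0 at the start and to stay there
- relay_a: one of two loose plug-in relays, 30 x 22 x 32 mm, white on a black foot, lying upright in the front compartment of the wide tray, hidden under the sleeve's roof at the start. Origin: centre of its underside
- relay_b: the other relay, the same
- jar: small jar, 42 mm across, 55 mm high, standing right in front of the shut narrow tray; origin: centre of its underside
- capacitor: upright aluminium cylinder, 24 mm across, 50 mm high, standing close beside the sleeve of the open narrow unit; origin: centre of its underside
- tape: roll of tape, 64 mm across, 18 mm high, lying on the bench near the robot, right of its middle; origin: centre of its underside
- driver: screwdriver lying on the bench to the right; origin under its middle
- contactor: contactor block, 50 x 45 x 62 mm, on the bench to the left; origin: centre of its underside
- terminal: rail terminal, 45 x 30 x 40 mm, on the bench near the robot, left of its middle; origin: centre of its underside
- cup: white mug, 85 mm high, on the bench to the left, handle to its +y; origin: centre of its underside

How it is judged:
By the outcome, as a careful person would: the job done as asked, in the order asked, and still so for the second after the job is handed in, with the robot touching nothing.
It also fails if it takes over 48 s, if anything falls off the work surface, if the arm or the gripper's body presses on something with over 40 N, if the wrist force passes 120 N, or if a joint passes its speed limit or range.

ROBOT

A 6-joint arm with a two-finger parallel gripper is mounted at the origin on the work surface. World frame = base frame: x ahead of the robot, y to its left, z up, the work surface at z = 0. Lengths are in m, angles in rad, forces in N, time in s.
With the tool pointing down it reaches from about 0.375 to 0.9 m from the base axis. Payload 3.1 kg.
Tool frame: the origin (TCP) lies between the finger pads; the fingertips stand env.nose_length ahead of it and the grasp point (between the pads) lies 11 mm behind it (env.nose_length is the distance from the TCP to the fingertips, in m); z points along the fingers, y is the direction in which the jaws open and shut (so a half turn about z gives the same grasp; the last joint's range is limited). The gripper opens to 85 mm and grips with 20 to 120 N. Pads are 22 mm wide; open, the fingers measure 114 mm over their backs; the gripper's body (76 mm by 85 mm) begins 54 mm behind the grasp point. The pads swing forward as they close: fully open they stand 13 mm farther back than shut.
Start: joints at [1.145, 0.527, 1.433, -0, 1.181, -0.178], TCP at [0.153, 0.606, 0.239] pointing down, gripper open.
Joint ranges: [-3.08, 3.08], [-0.75, 2.2], [0.22, 2.44], [-1.43, 4.57], [0, 2.65], [-2.85, 2.85]. Speed limits (rad/s): [2.79, 2.79, 3.14, 3.14, 3.14, 3.14].

INTERFACE

Orientations are given as a rotation vector (axis times angle).
In Python, from station import env gives the robot as it stands. The module is installed in compiled form; this text tells all that it offers.
- The arm moves only by the shell command python3 -m pendant 'ROWS' [FORCE]. ROWS is JSON, one flat list of numbers, 5 for each row, row after row: the opening, from 0 (shut) to 1 (fully open), then the shift along the tool's x, y, z in mm, then the turn about the tool's z in degrees. In form: [claw, x, y, z, spin, claw, x, y, z, spin, ...]. A call has 1 to 8 rows; each row shifts and turns the pose as measured when the row begins, along the tool's axes as they then stand; what a row does not reach is not made up. A row lasts 1/10 s, in which the tool goes at most 50 mm and 8.59 degrees, less where a joint would pass 70% of its speed; a pose out of reach is approached as far as the arm can. A call with a gripper value outside its range is refused whole. The fingers move at their own pace and stop on an object; FORCE is the grip in N (left out, the last holds). Time passes only in rows, so rows that do not move let the fingers close. It gives the time, the measured TCP pose, the force and the opening at its end, in the units of the state.
- env.read_state(): the state, without advancing time (a new reading comes with each control period).
- env.camera(name): name is "scene" or "top" or "wrist"; returns the picture (384x512x3 uint8, blue, green, red); there is no depth.
- env.camera_params(name): a dict with "K" (3x3 intrinsics, pixels), "D" ([k1, k2, p1, p2, k3] as OpenCV has them; the pictures are not rectified), "cam_to_world" (4x4, takes a point from camera to world coordinates). Camera axes: x right, y down, z forward; pixel columns grow to the right and rows downward; lengths in m; the calibration is good to about 2 mm. A picture is of the moment at which its call begins: read the wrist's pose just before it. camera_params takes no time and is no camera call; for the wrist camera it gives the pose at the moment of the call.
- env.close_job(): hands the job in, once; it reports no verdict.
Trained networks look in the newest picture that a camera, given by its name, has taken for a name from the list of things; names that differ only in an ending like _2 or _b are one class to them, and where a whole thing is asked for, a point or a joint stands for the part that bears it (a point fixed in the world has none). Each returns a list of dicts, best first, with "p" (0 to 1); they miss things now and then, are a little off and sometimes report something else, mostly with a low value. They report only what shows in the picture. A call takes as long as a camera call.
- env.cut_out(camera, query): "region" (384x512 bool, what is visible of it).
- env.mark_of(camera, query): "at" ([x, y, z] in m, in the coordinates of the camera as it stood for that picture, good to about 4 mm: a listed point, or the origin of a listed thing).
The state is a dict: "time": time; "joint_pos": joint angles; "dq": joint speeds; "joint_torque": joint torques, N m; "ee_pos": TCP position; "eef_rot": TCP orientation; "wrist_force": force on the tool from outside, world axes, zero at the start; "ft_torque": the same for the moment, N m; "gripper_width": opening from 0.0 (shut) to 1.0 (fully open).
Only numpy, scipy, OpenCV 4.12 (cv2) and the standard library are available. Lean on these libraries where they do the work, as an engineer would, in place of code of your own. Each camera call takes 0.05 s, during which the arm holds its last target.

## Working session

There is one attempt and no reset: what is moved stays moved. The work goes in short steps, Python scripts to look and compute and a shell command to move; the robot and the scene stay as the last step left them, time stands still between calls to the robot, and variables do not carry over. Pictures are saved under pics/ and viewed, and the job is handed in when it is done.

```bash
mkdir -p pics; cat > h.py <<'E'
import numpy as np, cv2
from station import env
from scipy.spatial.transform import Rotation as R
def mark(cam,q,n=2):
    P=env.camera_params(cam)['cam_to_world']
    return [(round(d['p'],2),np.round(P[:3,:3]@np.array(d['at'])+P[:3,3],4).tolist()) for d in env.mark_of(cam,q)[:n]]
def snap(cam,f):
    im=env.camera(cam); cv2.imwrite('pics/'+f,im); return im
E
python3 - <<'E'
from h import *
s=env.read_state(); print({k:np.round(v,3).tolist() for k,v in s.items()}, env.nose_length)
print(R.from_rotvec(s['eef_rot']).as_matrix().round(3))
snap('top','t0.png');snap('scene','s0.png')
for q in ['wide_lip','open_lip','wide_unit','open_unit']:
    for c in ['top','scene']: print(q,c,mark(c,q))
for q in ['shut_unit','jar','capacitor','tape','terminal','cup','contactor','driver']: print(q,mark('top',q,2))
print(env.read_state()['time'])
E
```

```text
{'time': 0.0, 'joint_pos': [1.146, 0.528, 1.434, 0.0, 1.181, -0.179], 'dq': [-0.0, -0.001, 0.0, -0.002, 0.001, 0.001], 'joint_torque': [-0.0, -44.235, -17.802, -0.0, 0.008, -0.0], 'ee_pos': [0.152, 0.605, 0.238], 'eef_rot': [-0.387, -3.117, 0.003], 'wrist_force': [-0.385, -0.329, 0.619], 'ft_torque': [-0.038, -0.011, 0.017], 'gripper_width': 0.995} 0.008
[[-0.97   0.244 -0.001]
 [ 0.244  0.97  -0.002]
 [ 0.    -0.002 -1.   ]]
wide_lip top [(0.67, [0.5956, 0.0085, 0.053])]
wide_lip scene [(0.87, [0.5983, 0.0099, 0.0518]), (0.7, [0.6763, 0.2259, -0.002])]
open_lip top [(0.66, [0.5362, 0.2096, 0.0538])]
open_lip scene [(0.93, [0.544, 0.2082, 0.0487])]
wide_unit top [(0.82, [0.6715, 0.007, -0.0014])]
wide_unit scene [(0.84, [0.6699, 0.0079, 0.0011])]
open_unit top [(0.65, [0.6772, 0.2206, 0.0015])]
open_unit scene [(0.58, [0.6764, 0.2214, -0.0013])]
shut_unit [(0.65, [0.655, -0.2285, -0.0028])]
jar [(0.52, [0.5309, -0.2098, 0.002]), (0.18, [0.6773, 0.22, 0.0031])]
capacitor [(0.41, [0.7089, 0.2987, -0.0019])]
tape [(0.61, [0.3854, -0.1136, 0.0006])]
terminal [(0.69, [0.4046, 0.1343, 0.0007]), (0.23, [0.6712, 0.008, 0.0007])]
cup [(0.68, [0.4551, 0.4252, -0.0012])]
contactor [(0.58, [0.5708, 0.4295, 0.0023])]
driver [(0.87, [0.5632, -0.4366, 0.0008]), (0.37, [0.6238, 0.0083, 0.0152])]
0.9
```

View pics/t0.png

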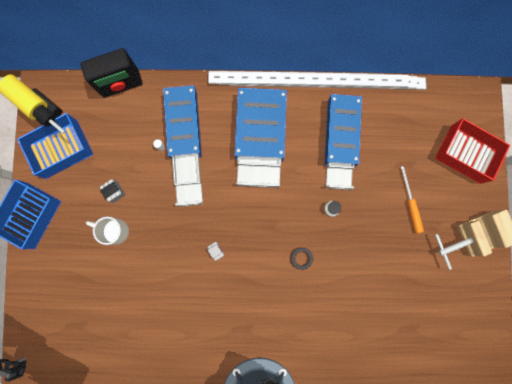

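View pics/s0.png

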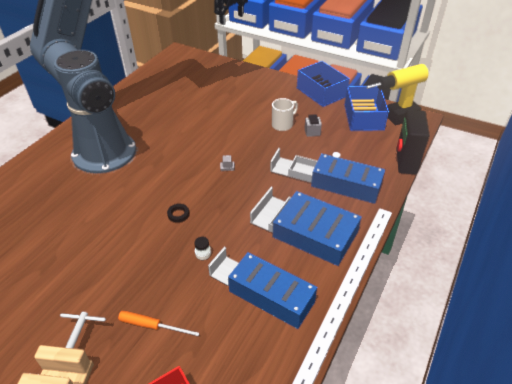

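Top view: the open tray is at left, with its lip around (189,204). The wide tray is in the middle, lip around (258,185). The shut tray and jar are at right, jar at (333,208). The network marks agree with the picture. Next I'll get the yaws and heights.

```bash
cat >> h.py <<'E'
def toplane(cam,uv,z):
    P=env.camera_params(cam);T=P['cam_to_world']
    n=cv2.undistortPoints(np.array(uv,float).reshape(-1,1,2),P['K'],np.array(P['D'])).reshape(-1,2)
    d=np.c_[n,np.ones(len(n))]@T[:3,:3].T; o=T[:3,3]
    return (o+d*((z-o[2])/d[:,2])[:,None])[:,:2]
E
python3 - <<'E'
from h import *
im=env.camera('top')
hsv=cv2.cvtColor(im,cv2.COLOR_BGR2HSV)
for q in ['open_unit','wide_unit','shut_unit']:
    r=env.cut_out('top',q)[0]; m=r['region']
    b=m&(hsv[...,0]>95)&(hsv[...,0]<125)&(hsv[...,1]>130)
    b=cv2.morphologyEx(b.astype(np.uint8),cv2.MORPH_CLOSE,np.ones((9,9)))
    c=max(cv2.findContours(b,0,2)[0],key=cv2.contourArea)
    p=toplane('top',c.reshape(-1,2),0.065)
    print(q,r['p'],m.sum(),b.sum(),cv2.minAreaRect((p*1000).astype(np.float32)))
for q in ['wide_lip','open_lip','wide_bay']:
    print(q,mark('top',q,1))
E
```

```text
open_unit 0.65 3609 2132 ((769.4154052734375, 230.538818359375), (204.57420349121094, 91.62664794921875), 6.097153186798096)
wide_unit 0.64 4731 3196 ((770.0802001953125, 5.656768798828125), (135.704345703125, 197.51190185546875), 88.06507873535156)
shut_unit 0.63 3049 2179 ((750.4625244140625, -231.17202758789062), (94.07147979736328, 205.08099365234375), 86.42631530761719)
wide_lip [(0.63, [0.5962, 0.0111, 0.0513])]
open_lip [(0.88, [0.5366, 0.2076, 0.0567])]
wide_bay [(0.72, [0.6214, 0.0092, 0.0148])]
```

```bash
python3 -m pendant '[0,0,0,0,-6.5, 0,0,0,0,-6.5, 0,0,0,0,-6.5, 0,-27,-39,0,0, 0,-27,-39,0,0, 0,-27,-39,0,0, 0,-27,-39,0,0, 0,-27,-39,0,0]' 20; python3 -m pendant '[0,-27,-39,0,0, 0,-27,-39,0,0, 0,-27,-39,0,0, 0,-27,-39,0,0, 0,-27,-39,0,0, 0,0,0,0,0]'
cat >> h.py <<'E'
def rel(target):
    s=env.read_state(); M=R.from_rotvec(s['eef_rot']).as_matrix()
    print('t',round(s['time'],2),'tcp',np.round(s['ee_pos'],4),'xang',np.degrees(np.arctan2(M[1,0],M[0,0])).round(2),'F',np.round(s['wrist_force'],1),'grip',round(s['gripper_width'],3))
    if target is not None: print('tool shift mm',(M.T@(np.array(target)-s['ee_pos'])*1000).round(1))
E
python3 - <<'E'
from h import *
rel([0.488,0.203,0.12])
snap('wrist','w1.png')
for q in ['open_lip','wide_lip']: print(q,mark('wrist',q))
E
```

```text
time: 2.05
ee_pos: [0.3094, 0.4276, 0.2392]
eef_rot: [-0.19, 3.133, 0.009]
wrist_force: [0.2, 0.7, 0.0]
gripper_width: 0.003
time: 2.65
ee_pos: [0.4778, 0.2388, 0.2403]
eef_rot: [-0.18, 3.126, 0.011]
wrist_force: [-0.1, 1.4, -0.4]
gripper_width: 0.005
t 2.65 tcp [0.4778 0.2388 0.2403] xang -173.42 F [-0.1  1.4 -0.4] grip 0.005
tool shift mm [ -4.7 -37.5 120.2]
open_lip [(0.57, [0.5383, 0.2073, 0.0557])]
wide_lip [(0.79, [0.5934, 0.0116, 0.0477]), (0.67, [0.45, 0.4251, -0.0005])]
```

View pics/w1.png

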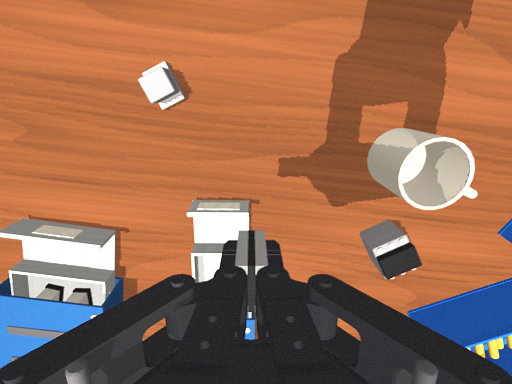

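The lip is at about (220,208) and the wide lip at (60,232). Top, scene and wrist views agree on the open lip to within a few mm. Now I'll lower in front of it.

```bash
python3 -m pendant '[0,-5,-37,20,1, 0,0,0,45,0, 0,0,0,45,0, 0,0,0,45,0, 0,0,0,25,0, 0,0,0,10,0, 0,0,0,0,0]' 
python3 - <<'E'
from h import *
rel([0.520,0.206,0.038])
snap('scene','s1.png');snap('wrist','w2.png')
print(mark('scene','open_lip'),mark('wrist','open_lip'))
E
python3 -c "
import cv2,numpy as np
a=cv2.imread('pics/s1.png')[100:240,160:400];b=cv2.imread('pics/w2.png')
cv2.imwrite('pics/c1.png',np.vstack([cv2.resize(a,(512,299)),b[84:]]))"
```

```text
time: 3.5
ee_pos: [0.4796, 0.2195, 0.0474]
eef_rot: [-0.188, 3.123, 0.019]
wrist_force: [-0.1, 0.2, 1.0]
gripper_width: -0.002
t 3.5 tcp [0.4796 0.2195 0.0474] xang -173.1 F [-0.1  0.2  1. ] grip -0.002
tool shift mm [-38.3 -18.3   9.7]
[(0.8, [0.5418, 0.2095, 0.0499]), (0.69, [0.597, 0.0086, 0.0542])] []
```

View pics/c1.png

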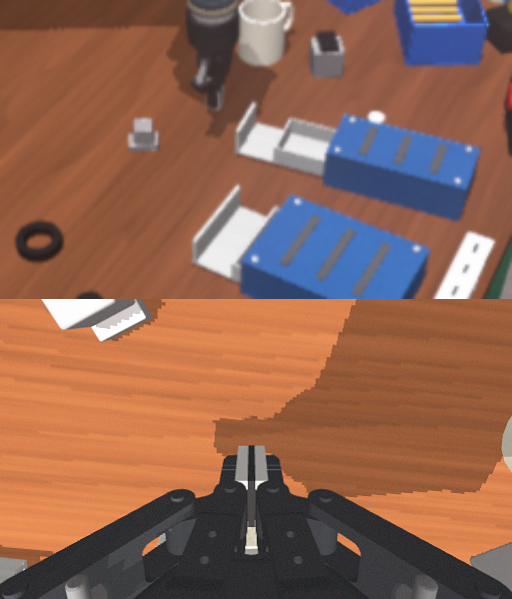

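The fingers are about 50 mm in front of the lip and 14 mm too far to +y, since each row falls a little short. I'll correct sideways first.

```bash
python3 -m pendant '[0,-5,-8,5,2, 0,-5,-8,6,1, 0,-3,-3,4,0, 0,0,0,0,0]' 
python3 - <<'E'
from h import *
rel([0.520,0.207,0.036])
E
```

```text
time: 4.1
ee_pos: [0.5021, 0.2002, 0.0378]
eef_rot: [-0.096, 3.112, 0.023]
wrist_force: [0.1, 0.6, 0.1]
gripper_width: 0.0
t 4.1 tcp [0.5021 0.2002 0.0378] xang -176.49 F [0.1 0.6 0.1] grip 0.0
tool shift mm [-18.2   5.7   2.4]
```

```bash
python3 -m pendant '[0,-5,5,1,-2, 0,-5,1,0,0, 0,-5,0,0,0, 0,-5,0,0,0, 0,-5,0,0,0]' 
python3 - <<'E'
from h import *
rel([0.5975,0.2137,0.036])
E
```

```text
time: 4.6
ee_pos: [0.5272, 0.2087, 0.0372]
eef_rot: [-0.154, 3.113, 0.021]
wrist_force: [-2.7, -1.7, 1.1]
gripper_width: 0.003
t 4.6 tcp [0.5272 0.2087 0.0372] xang -174.34 F [-2.7 -1.7  1.1] grip 0.003
tool shift mm [-70.4  -2.    3. ]
```

Contact, with about 3 N on the wrist. Pushing on.

```bash
python3 -m pendant '[0,-5,0,0,0, 0,-6,0,0,0, 0,-6,0,0,0, 0,-6,0,0,0, 0,-6,0,0,0, 0,-6,0,0,0, 0,-6,0,0,0, 0,-5,0,0,0]' 
python3 - <<'E'
from h import *
rel([0.5975,0.2137,0.036])
print(mark('scene','open_lip') if env.camera('scene') is not None else 0)
E
```

```text
time: 5.4
ee_pos: [0.5727, 0.2135, 0.0373]
eef_rot: [-0.156, 3.122, 0.02]
wrist_force: [-2.5, -0.9, 0.5]
gripper_width: -0.001
t 5.4 tcp [0.5727 0.2135 0.0373] xang -174.3 F [-2.5 -0.9  0.5] grip -0.001
tool shift mm [-24.7  -2.2   1.7]
[(0.97, [0.5907, 0.2166, 0.0491])]
```

```bash
python3 -m pendant '[0,-4,0,0,0, 0,-3,-1,0,0, 0,-3,0,0,0, 0,-2,-1,0,0, 0,-2,0,0,0, 0,-2,0,0,0]' 
python3 - <<'E'
from h import *
rel([0.5975,0.2137,0.036])
E
```

```text
time: 6.1
ee_pos: [0.5898, 0.2135, 0.0375]
eef_rot: [-0.155, 3.122, 0.021]
wrist_force: [-2.4, 0.2, 0.1]
gripper_width: -0.001
t 6.1 tcp [0.5898 0.2135 0.0375] xang -174.31 F [-2.4  0.2  0.1] grip -0.001
tool shift mm [-7.6 -0.5  1.6]
```

```bash
python3 -m pendant '[0,-2,0,0,0, 0,-2,0,0,0, 0,-2,0,0,0]'; python3 -m pendant '[0,-2,0,0,0, 0,-2,0,0,0]'
```

```text
time: 6.4
ee_pos: [0.596, 0.2141, 0.0375]
eef_rot: [-0.155, 3.122, 0.021]
wrist_force: [-1.9, 0.9, -0.8]
gripper_width: -0.005
time: 6.6
ee_pos: [0.5967, 0.2141, 0.0375]
eef_rot: [-0.156, 3.131, 0.02]
wrist_force: [-6.8, 0.3, 5.4]
gripper_width: -0.003
```

```bash
python3 -m pendant '[0,-2,0,0,0, 0,-2,0,0,0]'; python3 -m pendant '[0,-3,0,0,0]'; python3 - <<'E'
from h import *
snap('scene','s2.png');snap('top','t2.png')
rel(None)
print(mark('scene','open_lip'),mark('top','open_lip'))
E
```

```text
time: 6.8
ee_pos: [0.5966, 0.2142, 0.0376]
eef_rot: [0.157, -3.135, -0.018]
wrist_force: [-6.4, -0.4, 4.1]
gripper_width: 0.001
time: 6.9
ee_pos: [0.5966, 0.2141, 0.0376]
eef_rot: [0.157, -3.128, -0.017]
wrist_force: [-8.8, -0.9, 7.0]
gripper_width: -0.0
t 7.0 tcp [0.5966 0.2142 0.0376] xang -174.23 F [-8.5 -1.5  4.5] grip -0.001
[] [(0.4, [0.6102, 0.2134, 0.0537])]
```

The stop is reached: the arm has not moved over the last 7 mm asked, force is about 9 N, and the lip at x≈0.6105 matches home. I'll back off, rise and go over the wide bay.

```bash
python3 -m pendant '[0,10,0,0,0, 0,20,0,0,0, 0,10,0,0,0, 0,0,0,-40,0, 0,0,0,-45,0, 0,0,0,-45,4, 0,0,0,-20,3, 0,0,0,0,0]'
python3 - <<'E'
from h import *
rel([0.57,0.010,0.18])
E
```

```text
time: 7.9
ee_pos: [0.5626, 0.2078, 0.1937]
eef_rot: [0.041, 3.132, 0.018]
wrist_force: [0.1, -0.2, 0.7]
gripper_width: 0.003
t 7.9 tcp [0.5626 0.2078 0.1937] xang 178.5 F [ 0.1 -0.2  0.7] grip 0.003
tool shift mm [ -12.4 -197.7   11.5]
```

```bash
python3 -m pendant '[0,0,-40,0,0, 0,0,-40,0,0, 0,-2,-40,0,0, 0,-2,-40,0,0, 0,-2,-30,0,0, 0,0,-5,0,0, 0,0,0,0,0]'
python3 - <<'E'
from h import *
snap('wrist','w3.png');snap('top','t3.png');snap('scene','s3.png')
for c in ['wrist','top','scene']:
  for q in ['wide_lip','wide_bay']: print(c,q,mark(c,q,1))
  print(mark(c,'open_lip'))
rel([0.62,0.009,0.1])
E
python3 -c "
import cv2,numpy as np
a=cv2.imread('pics/s3.png')[120:280,180:400];b=cv2.imread('pics/w3.png')
cv2.imwrite('pics/c3.png',np.vstack([cv2.resize(a,(412,300)),cv2.resize(b,(412,300))]))"
```

```text
time: 8.6
ee_pos: [0.5659, 0.007, 0.1851]
eef_rot: [0.024, 3.127, 0.019]
wrist_force: [-1.0, 0.4, -0.0]
gripper_width: 0.004
wrist wide_lip [(0.88, [0.5991, 0.0115, 0.0498])]
wrist wide_bay [(0.71, [0.6279, 0.0095, 0.0092])]
[(0.57, [0.6098, 0.2147, 0.0541])]
top wide_lip []
top wide_bay []
[(0.6, [0.6074, 0.2178, 0.0536]), (0.45, [0.6519, -0.2294, -0.0012])]
scene wide_lip [(0.59, [0.5993, 0.0084, 0.0522])]
scene wide_bay [(0.63, [0.6269, 0.0095, 0.0144])]
[(0.67, [0.6166, 0.2152, 0.0521])]
t 9.2 tcp [0.5663 0.0081 0.1865] xang 179.26 F [-0.1 -0.   0.2] grip -0.002
tool shift mm [-52.3   0.5  87.3]
```

View pics/c3.png

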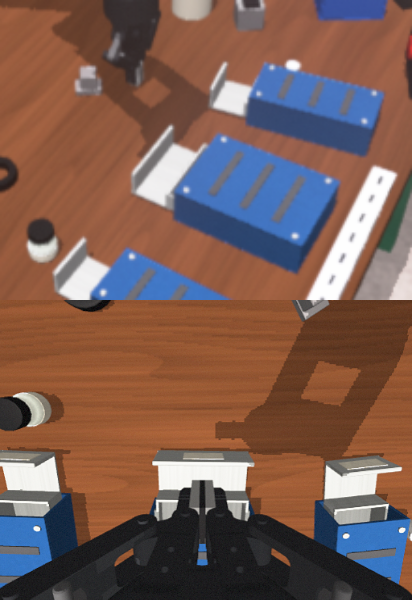

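The open tray is home (its lip sits 65 mm from the sleeve, like the shut one). The wide bay centre is x≈0.627, y≈0.0095. Moving over the bay, then down.

```bash
python3 -m pendant '[0,-15,0,0,0, 0,-20,0,0,0, 0,-15,0,0,0, 0,-4,0,0,0, 0,0,0,0,0, 0,0,0,25,0, 0,0,0,25,0, 0,0,0,0,0]'
python3 - <<'E'
from h import *
rel([0.624,0.0095,0.034])
E
```

```text
time: 10.0
ee_pos: [0.6201, 0.0088, 0.1373]
eef_rot: [0.019, 3.126, 0.018]
wrist_force: [-1.3, -0.2, 0.2]
gripper_width: 0.004
t 10.0 tcp [0.6201 0.0088 0.1373] xang 179.31 F [-1.3 -0.2  0.2] grip 0.004
tool shift mm [ -2.3  -0.5 103.4]
```

```bash
python3 -m pendant '[0,-3,0,15,0, 0,0,0,20,0, 0,0,0,20,0, 0,0,0,20,0, 0,0,0,15,0, 0,0,0,10,0, 0,0,0,3,0]'
python3 - <<'E'
from h import *
rel([0.624,0.0095,0.034])
snap('scene','s4.png'); snap('wrist','w4.png')
E
python3 -c "
import cv2,numpy as np
a=cv2.imread('pics/s4.png')[120:280,180:400];b=cv2.imread('pics/w4.png')
cv2.imwrite('pics/c4.png',np.vstack([cv2.resize(a,(412,300)),cv2.resize(b,(412,300))]))"
```

```text
time: 10.7
ee_pos: [0.6274, 0.0095, 0.0337]
eef_rot: [0.019, 3.119, 0.016]
wrist_force: [-0.2, 0.3, -0.2]
gripper_width: -0.003
t 10.7 tcp [0.6274 0.0095 0.0337] xang 179.31 F [-0.2  0.3 -0.2] grip -0.003
tool shift mm [ 3.4 -0.  -0.4]
```

View pics/c4.png

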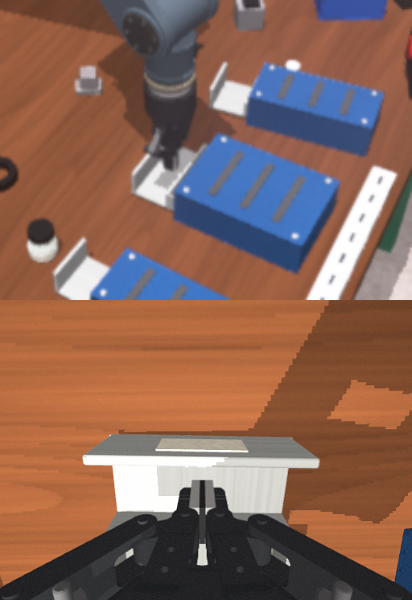

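The fingers stand in the bay behind the lip and touch nothing. Drawing out gently now.

```bash
python3 -m pendant '[0,4,0,0,0, 0,4,0,0,0, 0,3,0,0,0, 0,2,0,0,0, 0,3,0,0,0, 0,4,0,0,0, 0,4,0,0,0]'; python3 -m pendant '[0,4,0,0,0, 0,5,0,0,0, 0,5,0,0,0, 0,5,1,0,0, 0,5,0,0,0, 0,5,0,0,0, 0,5,1,0,0, 0,5,0,0,0]'
```

```text
time: 11.5
ee_pos: [0.606, 0.0093, 0.0377]
eef_rot: [0.019, 3.107, 0.013]
wrist_force: [2.7, -0.5, -1.1]
gripper_width: -0.0
time: 12.3
ee_pos: [0.5676, 0.0112, 0.0376]
eef_rot: [0.019, 3.099, 0.011]
wrist_force: [1.9, 0.8, 1.4]
gripper_width: 0.001
```

```bash
python3 - <<'E'
from h import *
snap('scene','s5.png')
rel(None); print(mark('scene','wide_lip',1))
E
```

```text
t 12.35 tcp [0.566  0.0114 0.0373] xang 179.29 F [0.2 0.2 0.7] grip -0.002
[(0.89, [0.5576, 0.0122, 0.0549])]
```

View pics/s5.png

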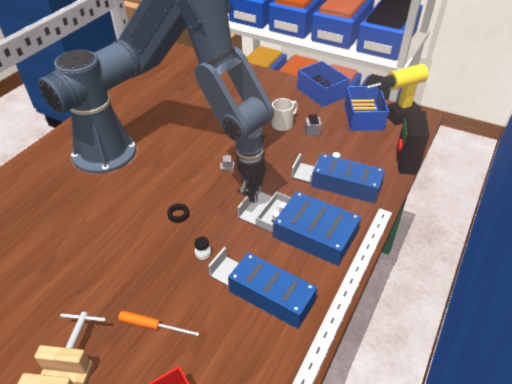

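The tray follows and is about 45 mm out (lip near (243,207)). Continuing.

```bash
python3 -m pendant '[0,3,0,0,0, 0,4,0,0,0, 0,5,0,0,0, 0,5,1,0,0, 0,5,0,1,0, 0,5,0,0,0, 0,5,1,1,0, 0,5,0,0,0]'; python3 -m pendant '[0,5,0,0,0, 0,5,0,0,0, 0,5,1,0,0, 0,5,0,0,0, 0,4,0,0,0, 0,4,0,0,0]'
```

```text
time: 13.2
ee_pos: [0.5286, 0.0137, 0.0341]
eef_rot: [0.019, 3.097, 0.011]
wrist_force: [3.1, 1.4, 2.1]
gripper_width: -0.003
time: 13.8
ee_pos: [0.4977, 0.0153, 0.0328]
eef_rot: [0.019, 3.098, 0.011]
wrist_force: [2.4, 0.3, 2.4]
gripper_width: -0.001
```

```bash
python3 -m pendant '[0,3,0,0,0, 0,3,0,-1,0, 0,2,0,0,0, 0,2,0,0,0]'; python3 -m pendant '[0,2,0,0,0, 0,2,0,0,0]';python3 -m pendant '[0,2,0,0,0, 0,2,0,0,0]'
```

```text
time: 14.2
ee_pos: [0.4909, 0.0152, 0.0334]
eef_rot: [0.022, 3.088, 0.01]
wrist_force: [5.8, 2.7, -1.3]
gripper_width: 0.003
time: 14.4
ee_pos: [0.4911, 0.0152, 0.0335]
eef_rot: [0.025, 3.079, 0.008]
wrist_force: [5.8, 3.2, -0.9]
gripper_width: -0.001
time: 14.6
ee_pos: [0.4912, 0.0152, 0.0337]
eef_rot: [0.027, 3.07, 0.007]
wrist_force: [6.0, 1.9, -1.0]
gripper_width: -0.001
```

```bash
python3 -m pendant '[0,4,0,0,0, 0,4,0,0,0]'; python3 - <<'E'
from h import *
snap('scene','s6.png');snap('top','t6.png'); snap('wrist','w6.png')
rel(None)
for c in ['scene','top','wrist']:
  print(c,mark(c,'wide_lip',1),mark(c,'wide_unit',1),mark(c,'wide_bay',1))
E
python3 -c "
import cv2,numpy as np
a=cv2.imread('pics/s6.png')[120:280,180:400];b=cv2.imread('pics/t6.png')[80:230,150:370]
cv2.imwrite('pics/c6.png',np.vstack([cv2.resize(a,(412,300)),cv2.resize(b,(412,281))]))"
```

```text
time: 14.8
ee_pos: [0.4914, 0.0148, 0.034]
eef_rot: [0.03, 3.052, 0.004]
wrist_force: [8.1, 5.2, -2.2]
gripper_width: 0.0
t 14.95 tcp [0.4914 0.0149 0.034 ] xang 178.86 F [ 8.3  4.6 -2.2] grip 0.001
scene [] [(0.69, [0.6697, 0.009, 0.0012])] []
top [] [(0.94, [0.6693, 0.0076, -0.0013])] [(0.7, [0.5017, 0.0116, 0.0123])]
wrist [(0.97, [0.4754, 0.0111, 0.0506])] [] []
```

View pics/c6.png

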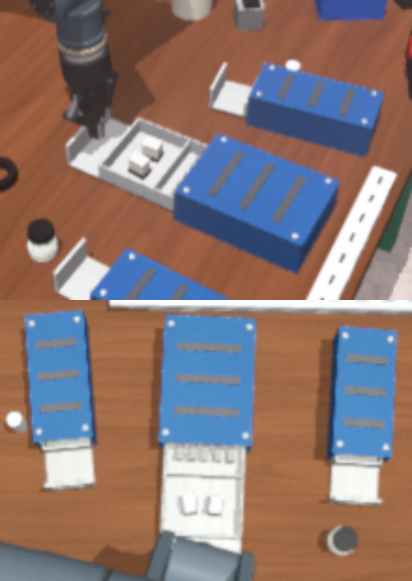

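The tray is out with both relays upright in it. The lip at x≈0.475 is about 0.195 m from the sleeve front, which equals 130 mm out. One firmer pull to confirm the stop.

```bash
python3 -m pendant '[0,6,0,0,0, 0,6,0,0,0]';python3 -m pendant '[0,8,0,0,0]'
```

```text
time: 15.6
ee_pos: [0.4918, 0.0141, 0.0346]
eef_rot: [0.034, 3.026, -0.002]
wrist_force: [11.4, 6.8, -2.1]
gripper_width: 0.0
time: 15.7
ee_pos: [0.4919, 0.0134, 0.0349]
eef_rot: [0.037, 3.008, -0.006]
wrist_force: [16.0, 9.0, -2.6]
gripper_width: -0.003
```

Stop confirmed: 16 N and no motion. Releasing by moving back into the bay, clear of the lip.

```bash
python3 -m pendant '[0,-5,0,0,0, 0,-5,0,0,0, 0,-3,0,0,0, 0,0,0,0,0]'
python3 - <<'E'
from h import *
rel([0.505,0.0135,0.15])
print(R.from_rotvec(env.read_state()['eef_rot']).as_matrix()[:,2])
snap('wrist','w7.png'); print(mark('wrist','wide_lip',1))
E
```

```text
time: 16.1
ee_pos: [0.5019, 0.0143, 0.0359]
eef_rot: [0.035, 3.017, -0.003]
wrist_force: [0.6, 0.0, 0.6]
gripper_width: -0.002
t 16.1 tcp [0.5019 0.0143 0.0359] xang 178.68 F [0.6 0.  0.6] grip -0.002
tool shift mm [ -17.3   -0.8 -112.9]
[ 0.12443156 -0.00369855 -0.9922213 ]
[(0.57, [0.4765, 0.0124, 0.047])]
```

View pics/w7.png

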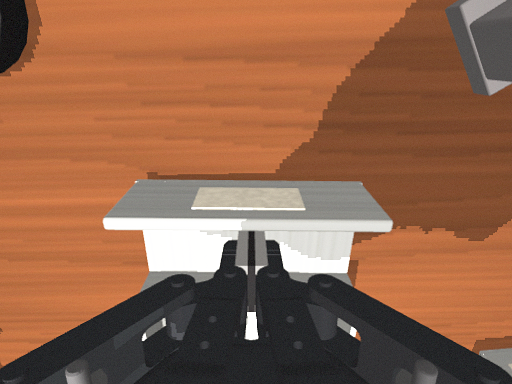

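Free of the lip (edge at row ~225; no force). Rising straight up, compensating for the tilt.

```bash
python3 -m pendant '[0,-3,0,-15,0, 0,-3,0,-20,0, 0,-4,0,-30,0, 0,-5,0,-40,0, 0,-5,0,-40,0, 0,0,0,-40,0, 0,0,0,-20,0]'
python3 -m pendant '[0,0,45,0,0, 0,0,45,0,0, 0,0,45,0,0, 0,0,45,0,0, 0,0,40,0,0, 0,0,0,0,0, 0,0,0,0,0]'
python3 - <<'E'
from h import *
rel(None)
snap('scene','s8.png');snap('top','t8.png')
for c in ['scene','top']:
  for q in ['wide_lip','open_lip','wide_unit','open_unit','relay_a','jar','capacitor','shut_unit']: print(c,q,mark(c,q,2))
E
python3 -c "
import cv2,numpy as np
a=cv2.imread('pics/s8.png')[120:280,180:400];b=cv2.imread('pics/t8.png')[80:280,130:390]
cv2.imwrite('pics/c8.png',np.vstack([cv2.resize(a,(390,284)),cv2.resize(b,(390,300))]))"
```

```text
time: 16.9
ee_pos: [0.4886, 0.0149, 0.2431]
eef_rot: [0.038, 3.041, 0.003]
wrist_force: [-0.2, -0.9, -1.0]
gripper_width: 0.005
time: 17.6
ee_pos: [0.4927, 0.2387, 0.2463]
eef_rot: [0.049, 3.038, -0.003]
wrist_force: [1.2, -0.4, 0.4]
gripper_width: 0.001
t 17.6 tcp [0.4927 0.2387 0.2463] xang 178.17 F [ 1.2 -0.4  0.4] grip 0.001
scene wide_lip [(0.82, [0.4774, 0.0136, 0.0527])]
scene open_lip [(0.73, [0.6138, 0.2169, 0.0504]), (0.57, [0.6707, 0.0083, 0.0018])]
scene wide_unit [(0.94, [0.6696, 0.0097, 0.0002])]
scene open_unit [(0.59, [0.5838, 0.0285, 0.0088])]
scene relay_a [(0.64, [0.5842, -0.0108, 0.0137]), (0.41, [0.5834, 0.0283, 0.0134])]
scene jar [(0.79, [0.5344, -0.2059, 0.0025])]
scene capacitor [(0.59, [0.7104, 0.2975, -0.0006])]
scene shut_unit [(0.81, [0.6551, -0.231, 0.0035])]
top wide_lip [(0.66, [0.4757, 0.0148, 0.0536]), (0.25, [0.6524, -0.2287, 0.0002])]
top open_lip [(0.88, [0.6099, 0.2168, 0.0543]), (0.33, [0.6768, 0.2229, 0.0001])]
top wide_unit [(0.66, [0.6705, 0.0079, -0.001]), (0.44, [0.5843, 0.0323, 0.0115])]
top open_unit [(0.61, [0.6776, 0.2243, 0.0033]), (0.25, [0.5041, 0.0139, 0.0122])]
top relay_a [(0.61, [0.5786, -0.0115, 0.0117]), (0.44, [0.5847, 0.0318, 0.0098])]
top jar [(0.75, [0.5274, -0.2076, 0.0025])]
top capacitor [(0.48, [0.6095, 0.2179, 0.0557]), (0.4, [0.7092, 0.3024, -0.0029])]
top shut_unit [(0.82, [0.6549, -0.2292, -0.0001])]
```

View pics/c8.png

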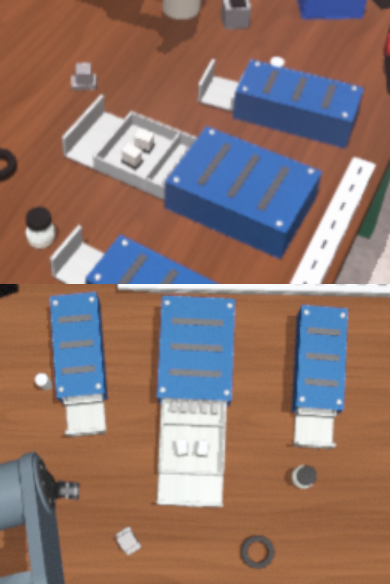

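Wide lip at x≈0.4765 is about 129 mm out, the open tray is home, both relays are upright, and the jar and capacitor haven't moved. Handing in.

```bash
python3 -c "
from station import env
env.close_job(); print(env.read_state()['time'])"
```

```text
the job is handed in; nothing more can be done
the job is handed in; nothing more can be done
```

I pushed the narrow open tray home first, then hooked the wide tray's lip from its finger bay, drew the tray out and let go. The job is handed in, after about 18 s on the robot's clock.

- **Open tray:** the arm stopped moving at the stop with about 9 N on the wrist. Its lip is 64–68 mm in front of the sleeve, against 65 mm when home.
- **Wide tray:** it stopped firmly, and a last pull of 16 N along the rails (18 N in all) did not move it. Its lip is 192–195 mm from the sleeve front, which means 127–130 mm out against the 130 mm end stop.
- **Everything else:** both relays stand upright in the wide tray. The jar, capacitor and shut unit were re-measured within about 5 mm of where they began, which is roughly the accuracy of the marks. I checked the other bench items only by eye in the last pictures, and not all of them.
- **Robot at hand-in:** it was clear of everything, 0.24 m up.

**Checks that disagreed:**
- **Wide tray travel:** before the pull I measured the wide lip at x = 0.593–0.599, where 0.605 was expected for a tray fully home. The measured travel therefore comes out at about 120 mm. That is either error in the marks or a tray that was not quite home to begin with. The firm stop and the final distance both point to the end stop.
- **False or missed marks:** the networks missed a lip or bay in some views and now and then gave a false mark, such as `open_unit` placed on a relay. I took those as errors after comparing them with the pictures.
- **Tool tilt:** the tool tilted about 7° while pulling on the stop, and I allowed for that when lifting out.

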